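Hold the tool chest's lid open for its new stay

ROBOT

A 6-joint arm with a two-finger parallel gripper is mounted at the origin on the work surface. World frame = base frame: x ahead of the robot, y to its left, z up, the work surface at z = 0. Lengths are in m, angles in rad, forces in N, time in s.
With the tool pointing down it reaches from about 0.25 to 0.775 m from the base axis. Payload 4 kg.
Tool frame: the origin (TCP) lies at the very end of the fingers, on their centre line; the grasp point (between the pads) lies 19 mm behind it; z points along the fingers, y is the line along which they close (so a half turn about z gives the same grasp; the last joint's range is limited). The gripper opens to 94 mm and grips with 3 to 60 N. Pads are 16 mm wide; open, the fingers measure 119 mm over their backs; the gripper's body (75 mm by 177 mm) begins 78 mm behind the grasp point.
Start: joints at [1.234, 0.087, 1.371, -0, 1.684, -0.103], TCP at [0.127, 0.535, 0.206] pointing down, gripper open.
Joint ranges: [-3.1, 3.1], [-0.76, 2.03], [0.27, 2.55], [-1.08, 4.22], [0.17, 2.65], [-2.57, 2.57]. Speed limits (rad/s): [2.79, 2.79, 3.14, 3.14, 3.14, 3.14].

INTERFACE

Orientations are given as [roll, pitch, yaw] about the fixed x, y, z axes, in that order (R = Rz(yaw) Ry(pitch) Rx(roll)).
In Python, from bench import robot, vision gives the robot as it stands.
- The arm moves only by the shell command python3 -m crank 'ROWS'. ROWS is JSON, a list of rows, each a list of 3 entries, a list of its own where there are three numbers: the closure, from 0 (fully open) to 1 (shut), then the shift along the tool's x, y, z in m, then the turn, a rotation vector about the tool's x, y, z in degrees. A call has 1 to 8 rows; each row shifts and turns the commanded pose from where the row before left it, along the tool's axes as they then stand; what a row does not reach is not made up. A row lasts 1/10 s, in which the tool goes at most 50 mm and 8.59 degrees, less where a joint would pass 70% of its speed; a pose out of reach is approached as far as the arm can. A call with a gripper value outside its range is refused whole. The fingers move at their own pace and stop on an object; the grip force is fixed at half the most. Time passes only in rows, so rows that do not move let the fingers close. It gives the time, the measured TCP pose, the force, the opening and the grip force at its end, in the units of the state.
- robot.get_obs(): the state, without advancing time (a new reading comes with each control period).
- vision.snapshot(name): name is "scene" or "top" or "wrist"; returns a dict with "color" (400x640x3 uint8, red, green, blue), "z_map" (400x640 float32, m along the optical axis (not along the pixel's ray), 0 where there is no reading), "fx", "fy", "cx", "cy" (pixels), "dist" ([k1, k2, p1, p2, k3] as OpenCV has them; the pictures are not rectified), "R" (3x3) and "t" (3): a world point X has camera coordinates R X + t. Camera axes: x right, y down, z forward; pixel columns grow to the right and rows downward; lengths in m; the calibration is good to about 2 mm. A picture is of the moment at which its call begins.
- robot.close_job(): hands the job in; it is judged then, once.
The state is a dict: "time": time; "joint_positions": joint angles; "qvel": joint speeds; "joint_torque": joint torques, N m; "tool_pos": TCP position; "ee_rot": TCP orientation; "wrist_force": force on the tool from outside, world axes, zero at the start; "wrist_torque": the same for the moment, N m; "width": finger opening in m; "finger_force": force on a finger pad.
Only numpy, scipy, OpenCV 4.12 (cv2) and the standard library are available. Lean on these libraries where they do the work, as an engineer would, in place of code of your own. Each camera call takes 0.05 s, during which the arm holds its last target. There are 200 camera calls.

TASK

The lid stay of the green tool chest is broken, so its lid falls shut by itself and somebody must hold it while the new stay is screwed on. Draw the slide bolt on the chest's front fully back, then raise the lid by its front handle, never letting it drop, and hold it still, open at 60 degrees from closed; your job finishes while you are still holding the handle with the lid at that angle. Leave the stay, the screwdriver and the tin of screws lying where they are.

Things in the scene. Friction and masses are not known exactly. Their poses are not given: they have to be found in the camera images.
- toolbox: dark green steel tool chest, stands firm on the bench, 200 mm deep (x), 400 long (y), 150 tall with the lid shut. Origin: centre of its underside; z up; its front (bolt, lid handle) faces its own -x, front face at x = -100 mm. The lid is the top 35 mm; its hinge line runs along the chest's y axis at x = +103 mm, z = 115 mm.
- lid (a joint): angle of the lid in rad: 0 shut, grows as the front edge rises; 60 degrees is 1.047. Stops at 1.31 (75 degrees). Free hinge: the lid (0.55 to 0.95 kg) falls shut from any angle when let go. While the bolt is shot the lid lifts only about 1 degree.
- lid_handle (a point): pull handle on the lid's front: round bare metal bar 12 mm thick, 110 long, along the chest's y, its centre line 40 mm off the face, a leg at each end. Origin: mid-bar; lid shut: x = -140, y = 0, z = 133 mm in the chest's frame (243 mm to the front of the hinge line, 18 above); swings with the lid. Can be pinched from above; it turns between the fingers as the lid swings.
- bolt (a joint): slide bolt on the chest's front face: m drawn back, 0 fully shot through the lid's staple, 0.045 fully drawn (stop). Moves along the chest's +y; stays where it is left, slides with about 2 to 3 N.
- bolt_grip (a point): middle of the bolt's upright black round grip, 16 mm thick, 44 tall (22 above and below this point), on a cranked arm 40 mm below. Bolt shot: at x = -145, y = 128, z = 138 mm in the chest's frame, 45 mm out from the front face; moves with the bolt. Free from above.
- lid_stay: bystander: the new lid stay, two riveted flat steel arms 160 x 34 x 10 mm lying flat, loose. Origin: centre of its underside, x along it.
- screwdriver: bystander: orange-handled screwdriver about 190 mm long, up to 30 mm thick, lying loose along its x.
- screw_tin: bystander: round open aluminium tin of screws, 70 mm across, 22 mm tall, loose. Origin: centre of its underside.

How it is judged:
On the way, in this order (a step that is already met when the one before it is completed fails the run):
1. the bolt is drawn fully back while the lid is still shut (value of joint bolt above 0.038 m and value of joint lid below 0.06 rad), for 0.1 s.
2. the lid is raised with the fingers on its handle (value of joint lid above 0.4 rad and contact force between the fingers and lid_handle_bar above 0.4 N), for 0.2 s.
At the end, for the whole second after the job is handed in: The program ends while holding: the lid stands still at 60 degrees, give or take 5, carried by the robot's fingers on its handle (contact of at least 0.4 N); the bolt is fully drawn back (at least 36 of 45 mm); stay, screwdriver and tin lie within 20 mm of where they were (value of joint lid between 0.96 and 1.135 rad and velocity of joint lid between -0.08 and 0.08 rad/s and contact force between the fingers and lid_handle_bar above 0.4 N and value of joint bolt above 0.036 m and distance of each of lid_stay, screwdriver, screw_tin from where it was at the start of the episode below 0.02 m); the arm keeps its last pose, push and grip.
It fails at once if the lid is let drop (falls faster than 2.5 rad/s while it is open by more than 6 degrees) (velocity of joint lid below -2.5 rad/s and value of joint lid above 0.1 rad).
It fails at once if the stay, the screwdriver or the tin is pushed away by more than 20 mm (distance of any of lid_stay, screwdriver, screw_tin from where it was at the start of the episode above 0.02 m).
It also fails if it takes over 45 s, if anything falls off the work surface, if the arm or the gripper's body presses on something with over 40 N, if the wrist force passes 120 N, or if a joint passes its speed limit or range.

## Working session

There is one attempt and no reset: what is moved stays moved. The work goes in short steps, Python scripts to look and compute and a shell command to move; the robot and the scene stay as the last step left them, time stands still between calls to the robot, and variables do not carry over. Pictures are saved under pics/ and viewed, at most 10 in all, crops included, and the job is handed in when it is done.

```bash
mkdir -p pics; ls; cat > h.py <<'E'
import numpy as np, cv2
from bench import robot, vision
def snap(name,out):
    s=vision.snapshot(name); cv2.imwrite('pics/'+out,s['color'][:,:,::-1]); np.savez('pics/'+out+'.npz',**s); return s
def load(out): return np.load('pics/'+out+'.npz')
def px(s,u,v,z=None):
    K=np.array([[s['fx'],0,s['cx']],[0,s['fy'],s['cy']],[0,0,1]],float)
    p=cv2.undistortPoints(np.array([[[u,v]]],float),K,np.array(s['dist'],float))[0,0]
    R=np.array(s['R']);t=np.array(s['t']); d=np.array([p[0],p[1],1])
    if z is None:
        return R.T@(d*s['z_map'][int(v),int(u)]-t)
    c=-R.T@t; r=R.T@d; return c+r*(z-c[2])/r[2]
E
python3 - <<'E'
from h import *
snap('top','top0.png');snap('scene','scene0.png')
o=robot.get_obs();print(o)
E
```

```text
pics
{'time': 0.1, 'joint_positions': array([ 1.23391607e+00,  8.78802727e-02,  1.37205771e+00, -5.72683025e-06,
        1.68362362e+00, -1.03092908e-01]), 'qvel': array([-0.00118166, -0.00215161, -0.00245991,  0.00079303, -0.00068498,
       -0.00154296]), 'joint_torque': array([ 2.00218434e-03, -3.41250515e+01, -3.03303337e+01,  7.20299408e-02,
        3.03915376e-02, -1.08931665e-04]), 'tool_pos': array([0.12725545, 0.53457426, 0.20444472]), 'ee_rot': array([-3.13963357e+00, -1.96963660e-04,  2.90780447e+00]), 'wrist_force': array([ 0.77698537, -0.2859912 ,  0.84628921]), 'wrist_torque': array([-0.02457069,  0.06358462,  0.02952945]), 'finger_force': 0.0, 'width': 0.09374435326209557}
```

View pics/top0.png

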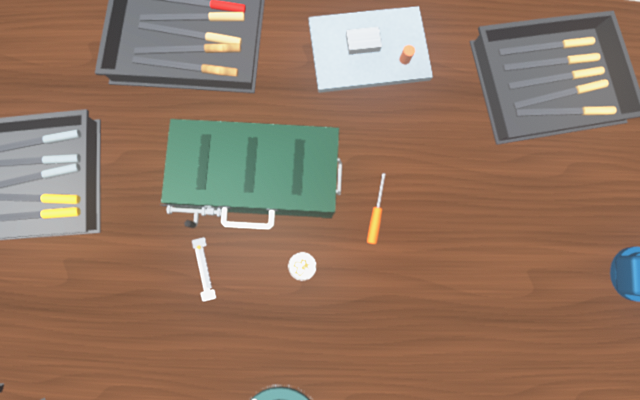

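View pics/scene0.png

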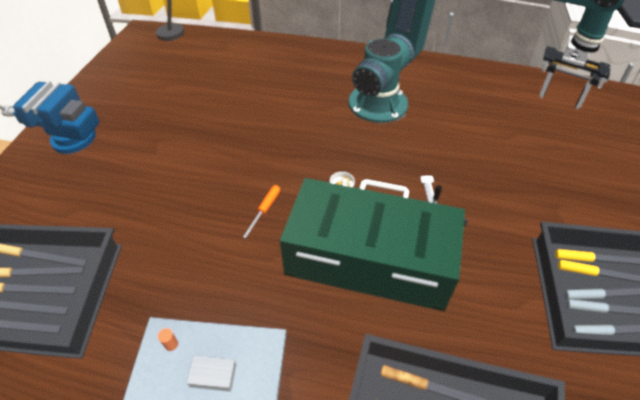

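The top view shows the chest with its front towards the robot. The handle bar runs from about (223,226) to (272,228), and the black grip is at (190,224). The stay is near (204,270), the tin at (302,266) and the screwdriver at (377,210). The scene view shows the same layout from behind the chest.

```bash
python3 - <<'E'
from h import *
s=load('top0.png')
for n,u,v in [('c',172,122),('c',337,129),('c',334,208),('c',166,205),('bar',224,226),('bar',248,227),('bar',271,228),('grip',190,224),('stay',204,270),('tin',302,266)]:
    print(n,px(s,u,v).round(3))
for n,u,v,z in [('c',170,120,.15),('c',340,127,.15),('c',162,208,.15),('c',335,214,.15),('barL',223,226,.139),('barR',272,228,.139),('grip',190,224,.16)]: print(n,px(s,u,v,z).round(3))
im=s['color'][110:310,140:400,::-1]
cv2.imwrite('pics/top0c.png',cv2.resize(im,None,fx=3,fy=3,interpolation=cv2.INTER_CUBIC))
E
```

```text
c [0.741 0.269 0.148]
c [ 0.732 -0.122  0.148]
c [ 0.545 -0.117  0.148]
c [0.547 0.282 0.11 ]
bar [ 0.508  0.165 -0.003]
bar [0.498 0.078 0.138]
bar [0.505 0.04  0.   ]
grip [0.5   0.206 0.158]
stay [0.391 0.21  0.005]
tin [ 0.408 -0.045  0.014]
c [0.745 0.273 0.15 ]
c [ 0.737 -0.128  0.15 ]
c [0.536 0.276 0.15 ]
c [ 0.532 -0.12   0.15 ]
barL [0.499 0.136 0.139]
barR [0.497 0.023 0.139]
grip [0.5   0.206 0.16 ]
```

View pics/top0c.png

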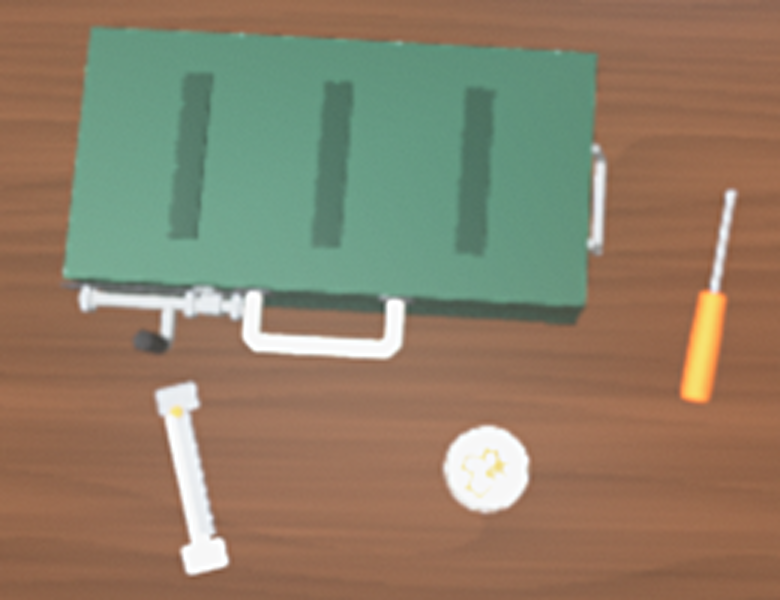

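Chest pose comes out as centre ≈ (0.641, 0.074), yaw ≈ -0.017. That predicts the grip at (0.499, 0.205) and the mid-bar at (0.501, 0.077), and both match the direct readings. Next I go above the grip.

```bash
python3 -m crank '[[0,[0,0,0],[0,0,-6.2]],[0,[0,0,0],[0,0,-6.2]],[0,[-0.031,-0.027,0],[0,0,0]],[0,[-0.031,-0.027,0],[0,0,0]],[0,[-0.031,-0.027,0],[0,0,0]],[0.3,[-0.031,-0.027,0],[0,0,0]],[0.3,[-0.031,-0.027,0],[0,0,0]],[0.3,[-0.031,-0.027,0],[0,0,0]]]'; python3 -m crank '[[0.3,[-0.031,-0.027,0],[0,0,0]],[0.3,[-0.031,-0.027,0],[0,0,0]],[0.3,[-0.031,-0.027,0],[0,0,0]],[0.3,[-0.031,-0.027,0],[0,0,0]],[0.3,[-0.031,-0.027,0],[0,0,0]],[0.3,[-0.031,-0.027,0],[0,0,0]],[0.3,[0,0,0],[0,0,0]],[0.3,[0,0,0],[0,0,0]]]'; python3 - <<'E'
from h import *
s=snap('wrist','w1.png');o=robot.get_obs();print(o['time'],o['tool_pos'],o['ee_rot'],o['width'],o['joint_positions'])
E
```

```text
time: 0.9
tool_pos: [0.3113, 0.3684, 0.205]
ee_rot: [-3.141, -0.0, 3.124]
wrist_force: [0.9, 0.4, 0.2]
width: 0.0732
finger_force: 0.0
time: 1.7
tool_pos: [0.4937, 0.204, 0.2046]
ee_rot: [3.142, -0.002, 3.122]
wrist_force: [-0.7, 0.0, 0.4]
width: 0.0659
finger_force: 0.0
1.75 [0.4932239  0.2047833  0.20490889] [ 3.14134713e+00 -1.56388163e-03  3.12388196e+00] 0.06582736659971362 [ 2.86888138e-01  5.27962495e-02  1.40840716e+00  7.07596785e-04
  1.68180748e+00 -1.26611941e+00]
```

View pics/w1.png

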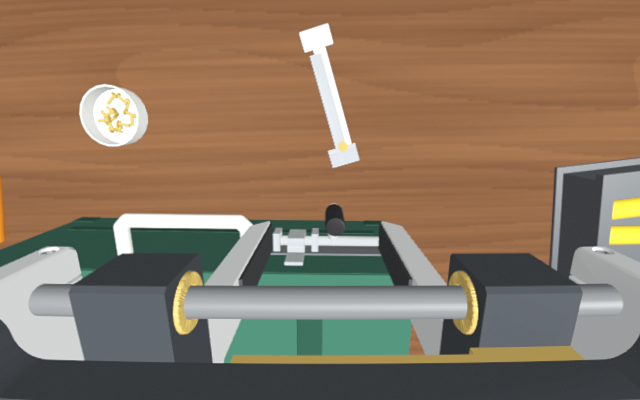

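The wrist view shows the black grip's top around (335,211), between the fingers, and the handle at (120–248,222). I'll measure both.

```bash
python3 - <<'E'
from h import *
s=load('w1.png')
for u,v in [(334,209),(335,213),(335,222),(334,234)]: print(u,v,px(s,u,v).round(4),px(s,u,v,.16).round(4))
for u,v in [(121,221),(185,221),(247,223)]: print('bar',px(s,u,v).round(4),px(s,u,v,.139).round(4))
E
```

```text
334 209 [0.4966 0.2113 0.1341] [0.4894 0.2107 0.16  ]
335 213 [0.4967 0.2118 0.1459] [0.4925 0.2114 0.16  ]
335 222 [0.5    0.2113 0.1591] [0.4997 0.2113 0.16  ]
334 234 [0.5094 0.2104 0.1598] [0.5094 0.2104 0.16  ]
bar [0.5028 0.0301 0.1378] [0.5024 0.031  0.139 ]
bar [0.5037 0.0854 0.1378] [0.5033 0.086  0.139 ]
bar [0.5068 0.1375 0.1366] [0.506  0.1382 0.139 ]
```

Grip is at about (0.502, 0.210). I shift over, descend to z ≈ 0.119 and close.

```bash
python3 -m crank '[[0.4,[-0.009,0.005,0],[0,0,0]],[0.4,[0,0,0.02],[0,0,0]],[0.4,[0,0,0.02],[0,0,0]],[0.4,[0,0,0.02],[0,0,0]],[0.4,[0,0,0.016],[0,0,0]],[0.4,[0,0,0.01],[0,0,0]],[0.4,[0,0,0],[0,0,0]]]'; python3 -m crank '[[1,[0,0,0],[0,0,0]],[1,[0,0,0],[0,0,0]],[1,[0,0,0],[0,0,0]],[1,[0,0,0],[0,0,0]],[1,[0,0,0],[0,0,0]],[1,[0,0,0],[0,0,0]],[1,[0,0,0],[0,0,0]],[1,[0,0,0],[0,0,0]]]'
```

```text
time: 2.45
tool_pos: [0.5016, 0.2102, 0.1179]
ee_rot: [-3.141, -0.003, 3.126]
wrist_force: [-0.9, 0.2, 0.8]
width: 0.0565
finger_force: 0.0
time: 3.25
tool_pos: [0.5031, 0.2099, 0.1199]
ee_rot: [3.141, 0.001, 3.124]
wrist_force: [0.1, 2.8, 1.7]
width: 0.0155
finger_force: 30.0
```

Gripped at 16 mm width. Next I draw it 45 mm along +y.

```bash
python3 -m crank '[[1,[0,0.005,0],[0,0,0]],[1,[0,0.008,0],[0,0,0]],[1,[0,0.008,0],[0,0,0]],[1,[0,0.008,0],[0,0,0]],[1,[0,0.008,0],[0,0,0]],[1,[0,0.005,0],[0,0,0]],[1,[0,0.003,0],[0,0,0]],[1,[0,0,0],[0,0,0]]]'
```

```text
time: 4.05
tool_pos: [0.5043, 0.2539, 0.1198]
ee_rot: [-3.14, 0.002, 3.124]
wrist_force: [2.7, -5.0, 4.0]
width: 0.0153
finger_force: 30.0
```

```bash
python3 -m crank '[[1,[0,0.002,0],[0,0,0]],[1,[0,0.001,0],[0,0,0]],[1,[0,0,0],[0,0,0]]]'
```

```text
time: 4.35
tool_pos: [0.5043, 0.254, 0.1198]
ee_rot: [-3.135, 0.001, 3.122]
wrist_force: [1.3, -10.7, 5.1]
width: 0.0154
finger_force: 30.0
```

The bolt is at its stop: the force rose with no further motion. Release, rise, move over the handle and turn 90°.

```bash
python3 -m crank '[[0.5,[0,-0.003,0],[0,0,0]],[0.5,[0,0,0],[0,0,0]],[0.5,[0,0,0],[0,0,0]],[0.5,[0,0,0],[0,0,0]],[0.5,[0,0,-0.02],[0,0,0]],[0.5,[0,0,-0.04],[0,0,0]],[0.5,[0,0,-0.04],[0,0,0]],[0.5,[0,-0.023,0],[0,0,0]]]'; python3 -m crank '[[0.5,[0,-0.03,0],[0,0,0]],[0.5,[0,-0.03,0],[0,0,0]],[0.5,[0,-0.03,0],[0,0,0]],[0.5,[0,-0.03,0],[0,0,0]],[0.5,[-0.002,-0.03,0],[0,0,0]],[0.5,[0,0,0],[0,0,7.5]],[0.5,[0,0,0],[0,0,7.5]],[0.5,[0,0,0],[0,0,7.5]]]'; python3 -m crank '[[0.5,[0,0,0],[0,0,7.5]],[0.5,[0,0,0],[0,0,7.5]],[0.5,[0,0,0],[0,0,7.5]],[0.5,[0,0,0],[0,0,7.5]],[0.5,[0,0,0],[0,0,7.5]],[0.5,[0,0,0],[0,0,7.5]],[0.5,[0,0,0],[0,0,7.5]],[0.5,[0,0,0],[0,0,7.5]]]';python3 -m crank '[[0.5,[0,0,0],[0,0,7.5]],[0.5,[0,0,0],[0,0,0]]]'; python3 - <<'E'
from h import *
s=snap('wrist','w2.png');o=robot.get_obs();print(o['time'],o['tool_pos'],o['ee_rot'],o['width'],o['joint_positions'])
s=snap('top','top2.png')
im=np.vstack([cv2.imread('pics/w2.png'),cv2.resize(s['color'][150:250,140:300,::-1],(640,400))])
cv2.imwrite('pics/m2.png',cv2.resize(im,(480,600)))
E
```

```text
time: 5.15
tool_pos: [0.5055, 0.2345, 0.2264]
ee_rot: [3.136, 0.011, 3.128]
wrist_force: [0.3, 0.1, -0.2]
width: 0.0469
finger_force: 0.0
time: 5.95
tool_pos: [0.5024, 0.0816, 0.2192]
ee_rot: [3.141, -0.001, 2.726]
wrist_force: [-0.3, 1.4, -0.3]
width: 0.0472
finger_force: 0.0
time: 6.75
tool_pos: [0.5024, 0.082, 0.2192]
ee_rot: [-3.141, -0.001, 1.68]
wrist_force: [0.0, 0.8, -0.4]
width: 0.0468
finger_force: 0.0
time: 6.95
tool_pos: [0.5024, 0.082, 0.2192]
ee_rot: [-3.141, -0.001, 1.554]
wrist_force: [-1.4, 0.7, -0.3]
width: 0.0471
finger_force: 0.0
7.0 [0.50246738 0.08186289 0.21929423] [-3.14116390e+00 -4.39161089e-04  1.55658627e+00] 0.047001849422220104 [ 4.97715016e-02 -6.23938157e-03  1.44035848e+00  4.70085387e-04
  1.70787333e+00  6.40456025e-02]
```

View pics/m2.png

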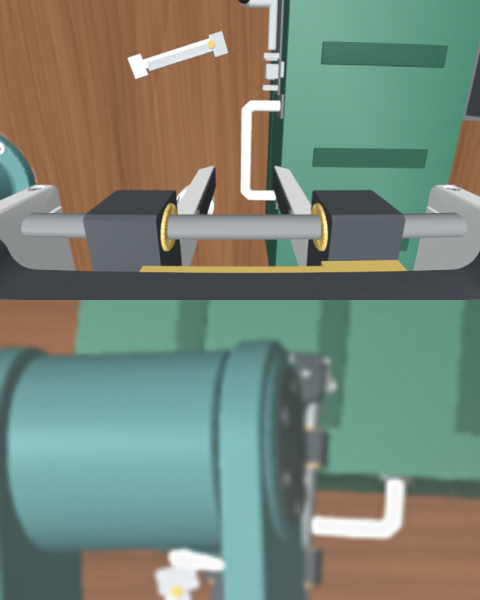

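Wrist view (scaled 0.75): the bar is upright at u≈247, from v≈105 to v≈195, centred between the fingers, so full-resolution (329, 140–258).

```bash
python3 - <<'E'
from h import *
s=load('w2.png')
for v in (145,200,250):
    for u in range(320,342,3):
        p=px(s,u,v); 
        if p[2]>.12: print(v,u,p.round(4))
print(px(s,329,138,.139),px(s,329,260,.139))
E
```

```text
145 323 [0.5019 0.1319 0.1357]
145 326 [0.5044 0.132  0.1375]
145 329 [0.507  0.132  0.1384]
145 332 [0.5095 0.132  0.1384]
145 335 [0.512  0.1319 0.1383]
145 338 [0.5146 0.1317 0.1355]
145 341 [0.5171 0.1318 0.1368]
200 323 [0.501  0.084  0.1357]
200 326 [0.5037 0.0845 0.1376]
200 329 [0.5063 0.0847 0.1388]
200 332 [0.509  0.0841 0.1364]
250 323 [0.5002 0.0374 0.1372]
250 326 [0.503  0.0376 0.1377]
250 329 [0.5057 0.0371 0.1368]
250 332 [0.5085 0.0367 0.1358]
[0.50702227 0.13781718 0.139     ] [0.50555672 0.02827327 0.139     ]
```

```bash
python3 -m crank '[[0.66,[0,0.003,0],[0,0,0]],[0.66,[0,0,0.015],[0,0,0]],[0.66,[0,0,0.02],[0,0,0]],[0.66,[0,0,0.02],[0,0,0]],[0.66,[0,0,0.02],[0,0,0]],[0.66,[0,0,0.02],[0,0,0]],[0.66,[0,0,0.01],[0,0,0]],[0.66,[0,0,0],[0,0,0]]]'; python3 -m crank '[[1,[0,0,0],[0,0,0]],[1,[0,0,0],[0,0,0]],[1,[0,0,0],[0,0,0]],[1,[0,0,0],[0,0,0]],[1,[0,0,0],[0,0,0]]]'
```

```text
time: 7.85
tool_pos: [0.504, 0.0813, 0.1119]
ee_rot: [-3.137, 0.0, 1.554]
wrist_force: [-1.3, 0.2, 0.4]
width: 0.0322
finger_force: 0.0
time: 8.35
tool_pos: [0.5047, 0.0815, 0.1157]
ee_rot: [-3.14, -0.0, 1.553]
wrist_force: [-5.1, -0.0, 5.0]
width: 0.0112
finger_force: 30.0
```

The bar is pinched. Now I raise along the hinge arc in 2.5° rows, tool kept upright, first 10° as a check.

```bash
python3 -m crank '[[1,[0,0.0006,-0.0053],[0,0,0]],[1,[0,0.0006,-0.0053],[0,0,0]],[1,[0,0.0013,-0.0105],[0,0,0]],[1,[0,0.0021,-0.0104],[0,0,0]],[1,[0,0.0022,-0.0104],[0,0,0]],[1,[0,0,0],[0,0,0]]]'
```

```text
time: 8.95
tool_pos: [0.5115, 0.0812, 0.1585]
ee_rot: [-3.14, 0.0, 1.553]
wrist_force: [-7.5, 0.0, -0.5]
width: 0.011
finger_force: 30.0
```

```bash
python3 -m crank '[[1,[0,0.003,-0.0102],[0,0,0]],[1,[0,0.0031,-0.0101],[0,0,0]],[1,[0,0.0039,-0.0099],[0,0,0]],[1,[0,0.004,-0.0099],[0,0,0]],[1,[0,0.0048,-0.0095],[0,0,0]],[1,[0,0.0048,-0.0095],[0,0,0]],[1,[0,0.0056,-0.0091],[0,0,0]],[1,[0,0.0056,-0.009],[0,0,0]]]'; python3 -m crank '[[1,[0,0,0],[0,0,0]]]'
```

```text
time: 9.75
tool_pos: [0.5451, 0.0802, 0.2359]
ee_rot: [-3.137, 0.001, 1.553]
wrist_force: [-9.4, -1.8, 2.2]
width: 0.0108
finger_force: 30.0
time: 9.85
tool_pos: [0.5461, 0.0802, 0.2375]
ee_rot: [-3.141, 0.001, 1.553]
wrist_force: [-10.5, -1.3, 3.2]
width: 0.0111
finger_force: 30.0
```

```bash
python3 -m crank '[[1,[0,0.0062,-0.0085],[0,0,0]],[1,[0,0.0063,-0.0085],[0,0,0]],[1,[0,0.007,-0.0079],[0,0,0]],[1,[0,0.007,-0.0079],[0,0,0]],[1,[0,0.0077,-0.0073],[0,0,0]],[1,[0,0.0078,-0.0073],[0,0,0]],[1,[0,0.0083,-0.0066],[0,0,0]],[1,[0,0,0],[0,0,0]]]'
```

```text
time: 10.65
tool_pos: [0.5971, 0.0786, 0.2938]
ee_rot: [3.137, 0.002, 1.552]
wrist_force: [-10.4, -2.8, 8.9]
width: 0.0113
finger_force: 30.0
```

```bash
python3 -m crank '[[1,[0,0.0084,-0.0062],[0,0,0]],[1,[0,0.0089,-0.0058],[0,0,0]],[1,[0,0.009,-0.0055],[0,0,0]],[1,[0,0.0092,-0.005],[0,0,0]],[1,[0,0.0045,-0.0022],[0,0,0]],[1,[0,0,0],[0,0,0]],[1,[0,0,0],[0,0,0]],[1,[0,0,0],[0,0,0]]]'; python3 - <<'E'
from h import *
o=robot.get_obs();p=o['tool_pos'];print(p,o['wrist_force'],np.degrees(np.arctan2(p[2]-.0977,.7477-p[0]))-4.24)
s=snap('scene','s3.png');t=snap('top','t3.png')
w=snap('wrist','w3.png')
cv2.imwrite('pics/m3.png',cv2.resize(np.vstack([s['color'],w['color']])[:,:,::-1],(480,600)))
E
```

```text
time: 11.45
tool_pos: [0.6376, 0.0774, 0.3188]
ee_rot: [3.133, 0.002, 1.551]
wrist_force: [-6.3, -3.6, 8.3]
width: 0.0108
finger_force: 30.0
[0.63764308 0.07740947 0.31877219] [-6.34418778 -3.64318841  8.29918986] 59.29438574328141
```

View pics/m3.png

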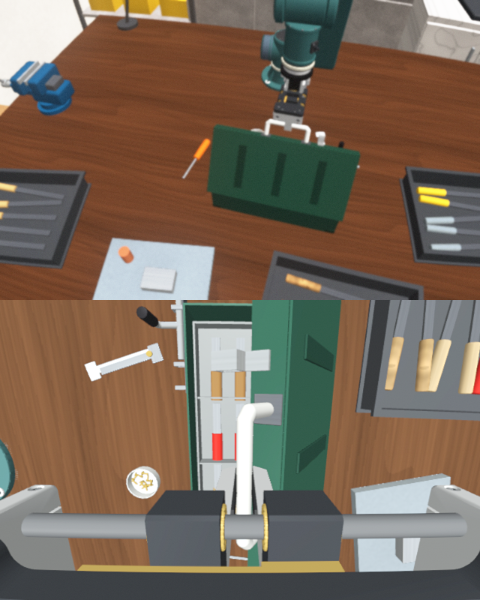

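The lid is up, with the handle between the pads; stay, tin and screwdriver are in place. As an independent check I fit a plane to the lid in the scene depth (u 310–440, v 195–255).

```bash
python3 - <<'E'
from h import *
s=load('s3.png')
P=np.array([px(s,u,v) for u in range(310,440,5) for v in range(195,256,4)])
for _ in range(4):
    c=np.median(P,0) if _==0 else P.mean(0); n=np.linalg.svd(P-c)[2][2]; d=abs((P-c)@n); P=P[d<max(2*np.median(d),.003)]
n*=np.sign(n[0]);print(len(P),n,d.std(),np.degrees(np.arctan2(n[0],n[2])))
print(robot.get_obs()['qvel'].round(3))
t0,t1=load('top0.png'),load('t3.png')
for b in [(180,230,240,310),(285,320,250,283),(362,390,170,246)]:
    a=t0['color'][b[2]:b[3],b[0]:b[1]].astype(int);c=t1['color'][b[2]:b[3],b[0]:b[1]];print(abs(a-c).mean())
w=load('w3.png');print(px(w,150/.75,17/.75))
E
```

```text
366 [ 0.85323859 -0.02526658  0.52090835] 0.0008136615805186246 58.59563156004397
[ 0.    -0.001  0.003  0.    -0.     0.001]
57.29942857142857
0.6998556998556998
1.169486215538847
[0.51324874 0.24966038 0.14992459]
```

```bash
python3 - <<'E'
from h import *
w=load('w3.png');t=load('top0.png')
print(px(w,126,93,.01),px(w,204,73,.01));print(px(t,208,296,.01),px(t,199,243,.01))
print(robot.close_job())
E
```

```text
[0.33869608 0.19746795 0.01      ] [0.46179163 0.22259625 0.01      ]
[0.32534439 0.19518704 0.01      ] [0.4608146  0.22596929 0.01      ]
the job is handed in; nothing more can be done
None
```

I drew the bolt to its stop and handed the job in with the gripper still holding the handle and the lid standing still at about 59°. The tin and screwdriver did not move; a rough check of the stay agreed to about 14 mm, within reading error, and no verdict was returned.

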